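# Take the bearing pan off the heat and lock out the switch

### The arm

A 7-joint arm with a two-finger parallel gripper is mounted at the origin on the work surface. World frame = base frame: x ahead of the robot, y to its left, z up, the work surface at z = 0. Lengths are in m, angles in rad, forces in N, time in s.
With the tool pointing down it reaches from about 0.35 to 0.9 m from the base axis. Payload 8.1 kg.
Tool frame: the origin (TCP) lies where the fingers leave the gripper's body, on its centre line; the fingertips stand 66 mm ahead of it and the grasp point (between the pads) lies 47 mm ahead of it (arm.tip_reach is the distance from the TCP to the fingertips, in m); z points along the fingers, y is the direction in which the jaws open and shut (so a half turn about z gives the same grasp; the last joint's range is limited). The gripper opens to 92 mm and grips with 3 to 60 N. Pads are 19 mm wide; open, the fingers measure 130 mm over their backs; the gripper's body (75 mm by 190 mm) begins 47 mm behind the grasp point.
Start: joints at [-1.419, 0.434, 0.025, 1.573, -0.012, 1.134, -0.075], TCP at [0.158, 0.605, 0.292] pointing down, gripper open.
Joint ranges: [-2.62, 2.62], [-0.44, 2.09], [-1.27, 1.32], [0.08, 2.57], [-1.32, 4.46], [0.12, 2], [-2.74, 2.74]. Speed limits (rad/s): [2.22, 2.22, 3.01, 3.01, 3.14, 3.14, 3.14].

### API

Orientations are given as a rotation vector (axis times angle).
In Python, from cell import arm gives the robot as it stands.
- The arm moves only by the tool carry_out, never from a script. Its argument "plan" is a list of rows, each a list of 5 numbers: the shift along the world's x, y, z in cm, then the turn about the world's z in rad, then the finger opening in cm, from 0 to 9.18. In form: [[tx, ty, tz, spin, fingers], ...]. A call has 1 to 20 rows; each row is the pose to reach, as a shift and turn from the pose measured when the call began; what a row does not reach only later rows make up. A row lasts 1/10 s, in which the tool goes at most 50 mm and 8.59 degrees, less where a joint would pass 70% of its speed; a pose out of reach is approached as far as the arm can. A call with a gripper value outside its range is refused whole. The fingers move at their own pace and stop on an object; "squeeze" is the grip in N (left out, the last holds). Time passes only in rows, so rows that repeat a pose let the fingers close. It gives the time, the measured TCP pose, the force and the opening at its end, in the units of the state.
- arm.observe(): the state, without advancing time (a new reading comes with each control period).
- arm.get_image(name): name is "scene" or "top" or "wrist"; returns (picture, depth): 480x640x3 uint8, red, green, blue; 480x640 float32, m along the optical axis (not along the pixel's ray), 0 where there is no reading.
- arm.get_calibration(name): a dict with "intrinsics" (3x3 intrinsics, pixels), "D" ([k1, k2, p1, p2, k3] as OpenCV has them; the pictures are not rectified), "rvec" (rotation vector, rad) and "tvec" (3), from world to camera coordinates, as OpenCV has them; the wrist camera has in their place "tool_from_camera" (4x4, takes a point from camera to tool coordinates, whose origin is the TCP and whose axes are the flange's). Camera axes: x right, y down, z forward; pixel columns grow to the right and rows downward; lengths in m; the calibration is good to about 2 mm. A picture is of the moment at which its call begins: read the wrist's pose just before it. get_calibration takes no time and is no camera call.
- arm.sign_off(): hands the job in, once; it reports no verdict.
The state is a dict: "clock": time; "joints": joint angles; "dq": joint speeds; "joint_efforts": joint torques, N m; "position": TCP position; "ee_rot": TCP orientation; "force": force on the tool from outside, world axes, zero at the start; "ft_torque": the same for the moment, N m; "width": opening from 0.0 (shut) to 1.0 (fully open).
Only numpy, scipy, OpenCV 4.12 (cv2) and the standard library are available. Lean on these libraries where they do the work, as an engineer would, in place of code of your own. Each camera call takes 0.05 s, during which the arm holds its last target. There are 200 camera calls.

### The job

Take the pan of bearing rings off the heat: without lifting or tipping it, slide it along the warming slab from the red ring until it stands wholly inside the blue ring. Then press the yellow guard on the switch box down until it snaps shut and stays shut. Leave everything else where it is.

Things in the scene. Friction and masses are not known exactly. Their poses are not given: they have to be found in the camera images.
- pan: Round shallow steel pan, about 0.6 kg, bearing rings fixed in it. Origin: centre of its underside. Outer radius 60 mm at the bottom, 66 at the rim; 50 mm high, wall 3 mm, inner floor 14 mm up (rings reach 26). A straight black handle runs along its own -x from the rim to 160 mm from the centre, 22 mm wide, 32 to 46 mm above the underside; any direction of it is fine.
- slab: Dark steel warming slab, fixed, 260 mm (its x) by 420 mm (its y), flat top 30 mm above the bench. Origin: centre of its underside. The red and blue rings lie on its top, 200 mm apart along its y.
- red_ring: Red ring painted on the slab (hot place), flat, inner radius 78 mm, outer 84 mm; the pan starts on it. Origin: its centre, at the height of the slab's top. Red and blue may be either way round.
- blue_ring: Blue ring painted on the slab (parking place), flat, inner radius 78 mm, outer 84 mm. Origin: its centre, at the height of the slab's top.
- switchbox: Grey switch box fixed to the bench, 100 mm (its x) by 90 mm (its y), 55 mm high. Origin: centre of its underside; the guard is hinged along its +x side.
- guard (a joint): Angle of the yellow guard in rad: 0 fully shut, 1.2 wide open. Its stiff hinge stays where it is left. Pushed down it first meets the catch at about 0.1; some 5 N at its front edge (25 N is more than enough) snaps it past, to below 0.03, where it stays.
- guard_front (a point): Middle of the top front edge of the yellow guard (the free edge, away from the hinge). The guard is a plate 116 mm long from hinge to front, 100 mm wide, 5 mm thick, with 20 mm walls hanging below.
- guard_hinge (a point): Middle of the guard's hinge line, 76 mm above the bench; the hinge runs along the switch box's y, and its axes are the guard's own: x points from the front edge to the hinge, y along the hinge. The guard's top face is 81 mm above the bench when shut.
- bearing1: Bearing standing on the back strip of the slab, radius 21 mm, 15 mm high; origin under its centre. Leave alone.
- bearing2: Another such bearing on the back strip of the slab. Leave alone.
- bearing3: Bearing on the bench, radius 26 mm, 18 mm high; origin under its centre. Leave alone.
- tin: Tin with a blue band, radius 36 mm, 90 mm high; origin under its centre. Leave alone.
- spanner: Steel spanner lying on the bench. Leave alone.
- oiler: Yellow oil bottle with red cap, radius 24 mm, 130 mm high; origin under its centre. Leave alone.
There are look-alikes about, which are no part of the job. What is shaped like the pan but pink is not meant.

How it is judged:
By the outcome, as a careful person would: the job done as asked, in the order asked, and still so for the second after the job is handed in, with the robot touching nothing.
It also fails if it takes over 48 s, if anything falls off the work surface, if the arm or the gripper's body presses on something with over 40 N, if the wrist force passes 120 N, or if a joint passes its speed limit or range.

## Working session

There is one attempt and no reset: what is moved stays moved. The work goes in short steps, Python scripts to look and compute and a tool call to move; the robot and the scene stay as the last step left them, time stands still between calls to the robot, and variables do not carry over. Pictures are saved under pics/ and viewed, about 8 in all and at most 12, crops included, and the job is handed in when it is done.

Besides the shell and the picture viewer there is one more tool, called after ">>>" by a JSON object that holds its "api" and its "payload", one argument or row to a line. carry_out: Moves the arm, as the interface text tells. Its arguments: {"type":"object","properties":{"plan":{"type":"array"},"squeeze":{"type":"number"}},"required":["plan"]}

```bash
ls; mkdir -p pics
cat > h.py <<'E'
import numpy as np, cv2
from cell import arm
def grab(n,save=None):
    s=arm.observe(); p,d=arm.get_image(n)
    if save: cv2.imwrite('pics/'+save,p[:,:,::-1])
    return s,p,d
def cam(n,s=None):
    c=arm.get_calibration(n); K=np.array(c['intrinsics']);D=np.array(c['D'])
    if n=='wrist':
        T=np.eye(4);T[:3,:3]=cv2.Rodrigues(np.array(s['ee_rot'],float))[0];T[:3,3]=s['position']
        T=T@np.array(c['tool_from_camera']); return K,D,T
    T=np.eye(4);T[:3,:3]=cv2.Rodrigues(np.array(c['rvec'],float))[0];T[:3,3]=np.ravel(c['tvec'])
    return K,D,np.linalg.inv(T)
def plane(C,px,z):
    K,D,T=C; u=cv2.undistortPoints(np.array(px,float).reshape(-1,1,2),K,D)[:,0]
    r=np.c_[u,np.ones(len(u))]@T[:3,:3].T; o=T[:3,3]
    return o+r*((z-o[2])/r[:,2])[:,None]
def deproj(C,px,d):
    K,D,T=C; px=np.array(px); u=cv2.undistortPoints(px.astype(float).reshape(-1,1,2),K,D)[:,0]
    z=np.array([d[int(y),int(x)] for x,y in px])
    return (np.c_[u,np.ones(len(u))]*z[:,None])@T[:3,:3].T+T[:3,3]
E
python3 - <<'E'
from h import *
for n in('scene','top'): 
    grab(n,n+'1.png'); print(n,cam(n)[2].round(3))
print(arm.observe())
E
```

```text
pics
scene [[-0.82   0.355 -0.449  1.162]
 [ 0.573  0.521 -0.633  0.887]
 [ 0.009 -0.776 -0.631  0.909]
 [ 0.     0.     0.     1.   ]]
top [[ 0.041 -0.976  0.212  0.323]
 [-0.999 -0.04   0.011  0.034]
 [-0.002 -0.212 -0.977  1.094]
 [ 0.     0.     0.     1.   ]]
{'clock': 0.1, 'joints': array([-1.41857478,  0.4351947 ,  0.02494685,  1.57401784, -0.01159342,
        1.13403488, -0.07510633]), 'dq': array([-0.00194302,  0.00078316,  0.0010667 , -0.00371047,  0.00112492,
       -0.00194164, -0.00030088]), 'joint_efforts': array([ 2.37021733e-03, -6.69125962e+01,  9.87488329e-01, -3.15145576e+01,
       -6.05945522e-02,  3.74189497e-02,  7.35759136e-05]), 'position': array([0.15748058, 0.60443796, 0.29149283]), 'ee_rot': array([-3.99258952e-01, -3.11605718e+00,  2.36998593e-03]), 'force': array([-0.38952394,  0.11216244, -0.72330413]), 'ft_torque': array([ 0.01755999,  0.03136081, -0.00402125]), 'width': 0.9998332031808332}
```

View pics/top1.png

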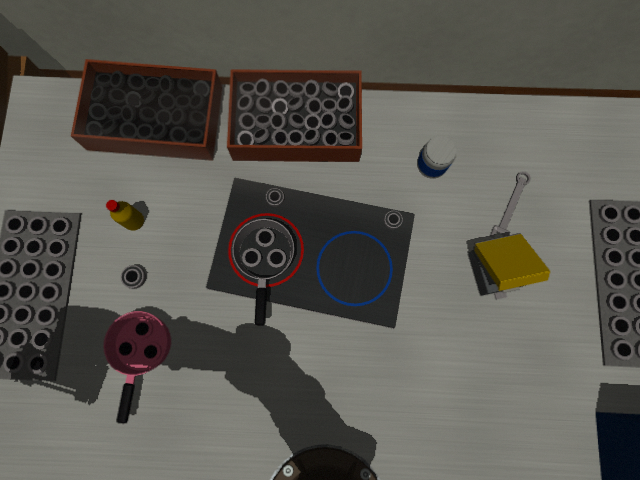

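View pics/scene1.png

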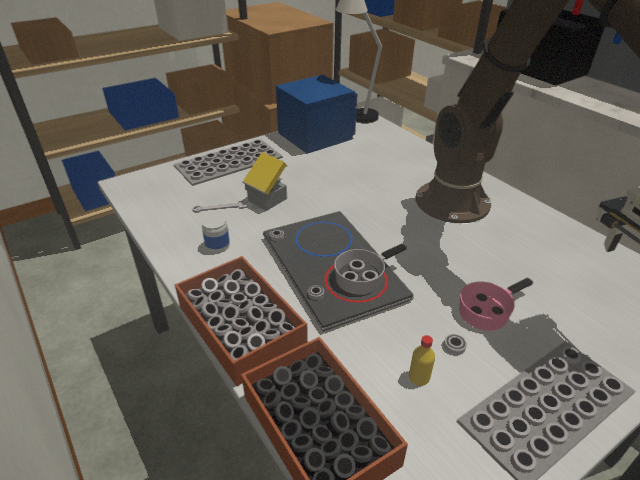

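Top view: the choices for the pan are the steel pan at (263,250) on the red ring with its handle running down to (261,320), and the pink pan at (137,345). I take the steel one. Blue ring is at (355,268), the yellow guard at (512,260) on the grey box at (490,265). The oiler at (125,215) is yellow too, but it isn't a guard.

```bash
cat > m.py <<'E'
from h import *
for n in('top','scene'):
    s,p,d=grab(n); C=cam(n)
    h=cv2.cvtColor(p,cv2.COLOR_RGB2HSV).astype(int); H,S,V=h[...,0],h[...,1],h[...,2]
    roi=np.zeros(H.shape,bool)
    if n=='top': roi[170:330,205:415]=1
    else: roi[205:335,255:415]=1
    for nm,m in(('red',((H<8)|(H>172))&(S>150)&(V>60)),('blue',(abs(H-110)<14)&(S>120)&(V>50))):
        ys,xs=np.nonzero(m&roi); P=plane(C,np.c_[xs,ys],.03)
        A=np.c_[2*P[:,:2],np.ones(len(P))]; q=np.linalg.lstsq(A,(P[:,:2]**2).sum(1),rcond=None)[0]
        Z=deproj(C,np.c_[xs,ys],d)
        print(n,nm,len(P),q[:2].round(4),'r',np.sqrt(q[2]+q[0]**2+q[1]**2).round(4),'depth z',np.median(Z[:,2]).round(4))
    # handle: dark points 55..85mm
    ys,xs=np.nonzero(roi&(d>0)); Z=deproj(C,np.c_[xs,ys],d)
    k=(Z[:,2]>.060)&(Z[:,2]<.095)&(V[ys,xs]<60)&(S[ys,xs]<120)
    Q=Z[k]; print(n,'dark high',len(Q),Q.min(0).round(3),Q.max(0).round(3))
    np.save('dark_'+n,Q)
    k=(Z[:,2]>.060)&(Z[:,2]<.095); Q=Z[k]; np.save('high_'+n,Q)
    roi[:]=0
    if n=='top': roi[215:300,460:560]=1
    else: roi[145:200,240:295]=1
    ys,xs=np.nonzero(roi&(abs(H-25)<8)&(S>140)&(d>0)); Z=deproj(C,np.c_[xs,ys],d)
    b=Z
    # ransac plane
    r=np.random.default_rng(0);best=0
    for _ in range(300):
        a=b[r.choice(len(b),3,0)]; nn=np.cross(a[1]-a[0],a[2]-a[0]); nn/=np.linalg.norm(nn)+1e-12
        i=abs((b-a[0])@nn)<.003
        if i.sum()>best: best=i.sum();I=i
    c=b[I].mean(0); u,sv,vt=np.linalg.svd(b[I]-c); nn=vt[2]*np.sign(vt[2,2])
    print(n,'guard',len(b),best,'c',c.round(4),'n',nn.round(3),'tilt',np.arccos(nn[2]).round(3))
    e=np.array([-nn[0],-nn[1],0]);e/=np.linalg.norm(e); up=np.cross(nn,np.cross(e,nn)); up/=np.linalg.norm(up)
    # up-slope direction
    up=np.array([0,0,1])-nn[2]*nn; up/=np.linalg.norm(up); sd=np.cross(nn,up)
    t=(b[I]-c)@up; w=(b[I]-c)@sd
    print('up',up.round(3),'extent',np.percentile(t,[1,99]).round(3),np.percentile(w,[1,99]).round(3),'top edge mid',(c+up*np.percentile(t,99)+sd*np.percentile(w,[1,99]).mean()).round(4),'bottom',(c+up*np.percentile(t,1)).round(4))
    for nm in('dark','high'):
        Q=np.load(f'{nm}_{n}.npy')
        if len(Q)>5:
            print(nm,len(Q));
E
python3 m.py
python3 - <<'E'
import numpy as np
for n in('top','scene'):
    Q=np.load(f'high_{n}.npy'); 
    x0=Q[:,0].min(); L=Q[Q[:,0]<x0+.07]; print(n,x0.round(3),Q[:,0].max().round(3),Q[:,1].min().round(3),Q[:,1].max().round(3))
    for a in np.arange(x0,x0+.27,.015):
        q=Q[(Q[:,0]>=a)&(Q[:,0]<a+.015)]
        if len(q):print(a.round(3),len(q),q[:,1].min().round(3),q[:,1].max().round(3),np.median(q[:,2]).round(3))
E
```

```text
top red 670 [0.53   0.1515] r 0.0808 depth z 0.0308
top blue 733 [ 0.4968 -0.0458] r 0.0808 depth z 0.0309
top dark high 676 [0.363 0.087 0.06 ] [0.587 0.214 0.084]
top guard 2732 2061 c [ 0.5164 -0.3553  0.1172] n [0.585 0.154 0.796] tilt 0.65
up [-0.77  -0.203  0.605] extent [-0.06   0.055] [-0.049  0.049] top edge mid [ 0.4743 -0.3667  0.1503] bottom [ 0.5624 -0.3432  0.081 ]
dark 676
high 1045
scene red 190 [0.5322 0.1494] r 0.0809 depth z 0.0311
scene blue 192 [ 0.4989 -0.0481] r 0.0808 depth z 0.031
scene dark high 353 [0.368 0.064 0.06 ] [0.838 0.221 0.082]
scene guard 952 626 c [ 0.5218 -0.3551  0.1146] n [0.583 0.142 0.8  ] tilt 0.643
up [-0.778 -0.189  0.6  ] extent [-0.056  0.056] [-0.05  0.05] top edge mid [ 0.4782 -0.3656  0.1482] bottom [ 0.5652 -0.3446  0.0811]
dark 353
high 2113
top 0.363 0.587 0.087 0.217
0.363 76 0.139 0.159 0.076
0.378 85 0.139 0.161 0.076
0.393 74 0.14 0.161 0.076
0.408 76 0.139 0.16 0.075
0.423 78 0.14 0.162 0.075
0.438 55 0.143 0.158 0.072
0.453 71 0.119 0.184 0.078
0.468 49 0.101 0.201 0.079
0.483 41 0.093 0.211 0.078
0.498 45 0.087 0.214 0.076
0.513 45 0.088 0.217 0.076
0.528 49 0.088 0.216 0.075
0.543 62 0.091 0.213 0.073
0.558 82 0.098 0.205 0.073
0.573 157 0.11 0.191 0.075
scene 0.366 0.862 0.016 0.25
0.366 30 0.139 0.161 0.074
0.381 35 0.141 0.162 0.075
0.396 36 0.141 0.163 0.075
0.411 39 0.14 0.164 0.075
0.426 35 0.143 0.162 0.076
0.441 29 0.142 0.162 0.072
0.456 122 0.116 0.182 0.073
0.471 78 0.099 0.203 0.073
0.486 57 0.09 0.211 0.072
0.501 68 0.086 0.216 0.07
0.516 63 0.086 0.218 0.071
0.531 65 0.087 0.219 0.071
0.546 65 0.092 0.214 0.072
0.561 62 0.099 0.208 0.073
0.576 113 0.116 0.196 0.072
0.591 2 0.15 0.152 0.081
```

Rings agree between the two views: the red-to-blue shift is about (-33,-198) mm. The handle runs almost along world -x at y≈0.150, top at z≈0.076. Next I go above the handle for a close look.

>>> {"api": "carry_out", "payload": {
  "plan": [
    [2,-3.5,-1,0.05,9.18],
    [4,-7,-2,0.1,9.18],
    [6.2,-10.8,-3,0.15,9.18],
    [8.4,-14.6,-4,0.2,9.18],
    [10.6,-18.4,-5,0.25,9.18],
    [12.8,-22.2,-6,0.27,9.18],
    [15,-26,-6.5,0.27,9.18],
    [17.2,-29.8,-7,0.27,9.18],
    [19.4,-33.6,-7.5,0.27,9.18],
    [21.6,-37.4,-8,0.27,9.18],
    [23.4,-40.6,-8.5,0.27,9.18],
    [24.8,-43,-9,0.27,9.18],
    [25.8,-44.7,-9,0.27,9.18],
    [26.2,-45.4,-9,0.27,9.18],
    [26.2,-45.4,-9,0.27,9.18],
    [26.2,-45.4,-9,0.27,9.18]
  ]
}}

```text
clock: 1.8
position: [0.4191, 0.1516, 0.2018]
ee_rot: [0.025, -3.141, 0.001]
force: [0.4, -0.2, 0.2]
width: 1.001
```

```bash
cat > w.py <<'E'
from h import *
import sys
s,p,d=grab('wrist',sys.argv[1]); C=cam('wrist',s)
R=cv2.Rodrigues(np.array(s['ee_rot'],float))[0]
print(s['clock'],s['position'].round(4),s['force'].round(2),'tool y ang',np.degrees(np.arctan2(R[1,1],R[0,1])).round(2),'tool z',R[:,2].round(3),s['width'])
g=np.array([(x,y) for y in range(0,480,2) for x in range(0,640,2) if d[y,x]>0])
Z=deproj(C,g,d); V=p[g[:,1],g[:,0]].max(1)
k=(Z[:,2]>.066)&(Z[:,2]<.086)&(V<70)
Q=Z[k]; 
for a in np.arange(.34,.47,.015):
    q=Q[(Q[:,0]>=a)&(Q[:,0]<a+.015)]
    if len(q)>5:print(a.round(3),len(q),q[:,1].min().round(4),q[:,1].max().round(4),np.median(q[:,2]).round(4))
E
python3 w.py w1.png
```

```text
1.8 [0.4191 0.1516 0.2018] [ 0.37 -0.2   0.22] tool y ang 90.92 tool z [-0. -0. -1.] 1.0009241203163535
0.355 109 0.1401 0.159 0.0738
0.37 276 0.1389 0.1595 0.0747
0.385 262 0.1389 0.1599 0.0748
0.4 244 0.1401 0.1603 0.0747
0.415 238 0.1401 0.1607 0.0748
0.43 139 0.1401 0.1609 0.0744
0.445 68 0.1359 0.1604 0.0746
0.46 163 0.1086 0.1946 0.0749
```

View pics/w1.png

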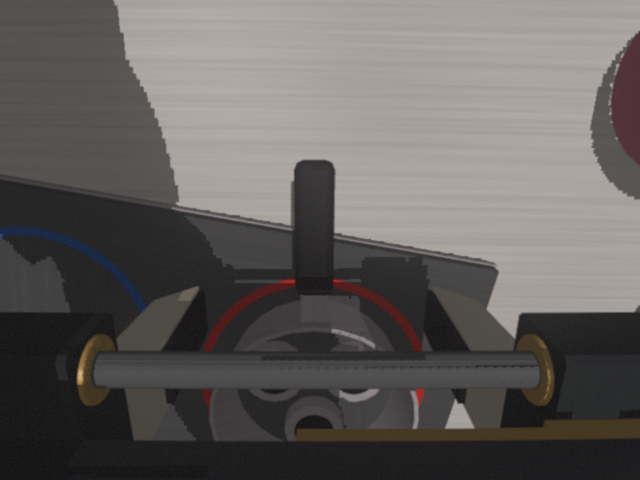

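Wrist view shows the steel pan's black handle (columns 295–335, rows 160–290), centred between the open fingers, with the red ring below. I go down and grip.

>>> {"api": "carry_out", "payload": {
  "plan": [
    [-0.4,-0.1,-2,0,9.18],
    [-0.7,-0.1,-4,0,9.18],
    [-0.7,-0.1,-6,0,9.18],
    [-0.7,-0.1,-7.5,0,9.18],
    [-0.7,-0.1,-8.4,0,9.18],
    [-0.7,-0.1,-8.7,0,9.18],
    [-0.7,-0.1,-8.7,0,9.18],
    [-0.7,-0.1,-8.7,0,2],
    [-0.7,-0.1,-8.7,0,1],
    [-0.7,-0.1,-8.7,0,1],
    [-0.7,-0.1,-8.7,0,1],
    [-0.7,-0.1,-8.7,0,1],
    [-0.7,-0.1,-8.7,0,1],
    [-0.7,-0.1,-8.7,0,1],
    [-0.7,-0.1,-8.7,0,1]
  ],
  "squeeze": 25
}}

```text
clock: 3.35
position: [0.412, 0.1507, 0.1148]
ee_rot: [0.026, -3.141, 0.001]
force: [0.0, 0.2, 0.3]
width: 0.352
```

>>> {"api": "carry_out", "payload": {
  "plan": [
    [0,0,0,0,1],
    [0,0,0,0,1],
    [0,0,0,0,1],
    [0,0,0,0,1],
    [0,0,0,0,1],
    [0,0,0,0,1],
    [0,0,0,0,1]
  ]
}}

```text
clock: 4.05
position: [0.412, 0.1508, 0.1148]
ee_rot: [0.026, -3.141, 0.001]
force: [0.8, 0.2, -1.1]
width: 0.238
```

>>> {"api": "carry_out", "payload": {
  "plan": [
    [-0.1,-0.7,0,0,1],
    [-0.2,-1.8,0,0,1],
    [-0.4,-3,0,0,1],
    [-0.5,-4.3,0,0,1],
    [-0.7,-5.6,0,0,1],
    [-0.9,-6.9,0,0,1],
    [-1,-8.2,0,0,1],
    [-1.2,-9.5,0,0,1],
    [-1.4,-10.8,0,0,1],
    [-1.5,-12.1,0,0,1],
    [-1.7,-13.4,0,0,1],
    [-1.8,-14.7,0,0,1],
    [-2,-16,0,0,1],
    [-2.2,-17.2,0,0,1],
    [-2.3,-18.3,0,0,1],
    [-2.4,-19.1,0,0,1],
    [-2.5,-19.6,0,0,1],
    [-2.5,-19.8,0,0,1],
    [-2.5,-19.8,0,0,1],
    [-2.5,-19.8,0,0,1]
  ]
}}

```text
clock: 6.05
position: [0.3869, -0.0472, 0.1147]
ee_rot: [0.026, -3.141, 0.001]
force: [-1.1, -2.3, 0.6]
width: 0.237
```

Run:
```python
from h import *
s,p,d=grab('scene','s2.png')
print(s['position'],s['force'])
cv2.imwrite('pics/s2c.png',cv2.resize(p[130:330,180:440,::-1],None,fx=3,fy=3))
```

```text
[ 0.38685857 -0.04723196  0.11474624] [-1.06772697 -2.32477481  0.64097887]
```

View pics/s2c.png

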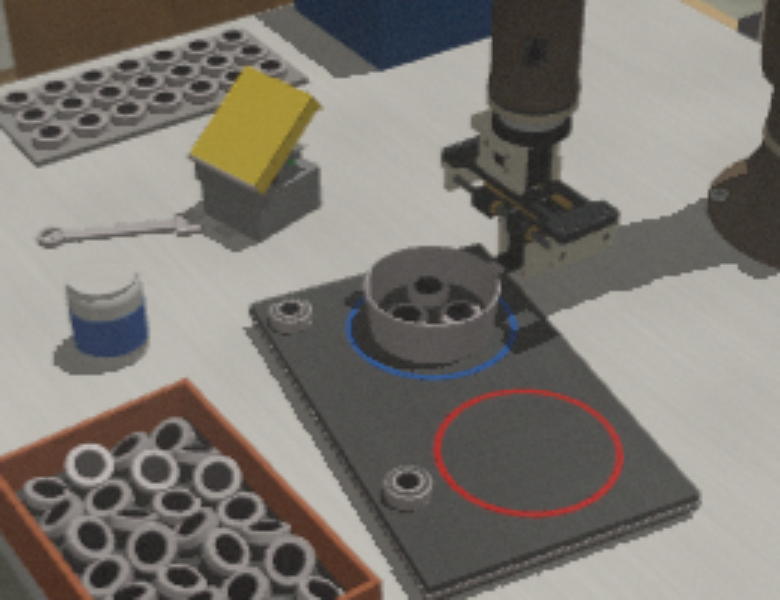

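Crop: the pan stands in the blue ring (ring spans columns 347–518, rows 290–380), nothing else has moved, and the guard stands open at (255,130). I release and rise.

>>> {"api": "carry_out", "payload": {
  "plan": [
    [0,0,0,0,5],
    [0,0,0,0,5],
    [0,0,0,0,5],
    [0,0,0,0,5],
    [0,0,0,0,5],
    [0,0,0,0,5],
    [0,0,0,0,5],
    [0,0,0,0,5],
    [0,0,1,0,5],
    [0,0,3,0,5],
    [0,0,6,0,4],
    [0,0,9,0,3],
    [0,0,12,0,1],
    [0,0,14,0,0],
    [0,0,15,0,0],
    [0,0,15,0,0]
  ]
}}

```text
clock: 7.7
position: [0.3873, -0.0472, 0.2659]
ee_rot: [-0.026, 3.139, -0.001]
force: [0.5, -0.4, 0.3]
width: 0.073
```

```bash
cat > pan.py <<'E'
from h import *
for n in('top','scene'):
    s,p,d=grab(n); C=cam(n)
    g=np.array([(x,y) for y in range(480) for x in range(640) if d[y,x]>0]); Z=deproj(C,g,d)
    k=(Z[:,2]>.072)&(Z[:,2]<.086)&(np.hypot(Z[:,0]-.498,Z[:,1]+.047)<.09)&(np.hypot(Z[:,0]-.498,Z[:,1]+.047)>.045)&(Z[:,0]>.45)
    P=Z[k]; A=np.c_[2*P[:,:2],np.ones(len(P))]; q=np.linalg.lstsq(A,(P[:,:2]**2).sum(1),rcond=None)[0]
    print(n,len(P),'rim circle',q[:2].round(4),np.sqrt(q[2]+q[0]**2+q[1]**2).round(4),'z by quadrant',[np.percentile(P[m,2],95).round(4) for m in(P[:,0]>.53,P[:,0]<.47,P[:,1]>-.01,P[:,1]<-.08)])
E
python3 pan.py; python3 m.py | grep -A1 -E 'blue|guard'
```

```text
top 208 rim circle [ 0.4963 -0.0458] 0.0638 z by quadrant [np.float64(0.0822), np.float64(0.0823), np.float64(0.0824), np.float64(0.0825)]
scene 227 rim circle [ 0.5005 -0.0453] 0.0637 z by quadrant [np.float64(0.0826), np.float64(0.0812), np.float64(0.0819), np.float64(0.0815)]
top blue 234 [ 0.4964 -0.0466] r 0.0818 depth z 0.0305
top dark high 230 [ 0.45  -0.099  0.06 ] [0.562 0.017 0.084]
top guard 2736 2069 c [ 0.5164 -0.3552  0.1172] n [0.584 0.153 0.797] tilt 0.648
up [-0.771 -0.202  0.604] extent [-0.06   0.055] [-0.049  0.049] top edge mid [ 0.4743 -0.3665  0.1503] bottom [ 0.5625 -0.3431  0.0812]
--
scene blue 110 [ 0.499  -0.0478] r 0.0807 depth z 0.0315
scene dark high 346 [ 0.342 -0.083  0.06 ] [0.836 0.223 0.08 ]
scene guard 954 649 c [ 0.5214 -0.3536  0.1147] n [0.573 0.154 0.805] tilt 0.636
up [-0.777 -0.209  0.594] extent [-0.056  0.056] [-0.049  0.051] top edge mid [ 0.4782 -0.3663  0.148 ] bottom [ 0.5649 -0.3419  0.0815]
```

The pan sits within about 3 mm of the blue ring's centre and is level. The guard is at about 0.64 rad, with its hinge near (0.567,-0.342) and its front pointing along (-0.967,-0.253). I go above it with the fingers shut.

>>> {"api": "carry_out", "payload": {
  "plan": [
    [0.5,-1.7,0,0.05,0],
    [1.5,-4.5,0,0.1,0],
    [2.7,-8.5,0,0.15,0],
    [3.9,-12.5,0,0.2,0],
    [5.1,-16.5,0,0.24,0],
    [6.3,-20.5,0,0.24,0],
    [7.5,-24.5,0,0.24,0],
    [8.7,-28,0,0.24,0],
    [9.5,-30.4,0,0.24,0],
    [9.9,-31.4,0,0.24,0],
    [9.9,-31.6,-0.5,0.24,0],
    [9.9,-31.6,-1,0.24,0],
    [9.9,-31.6,-1,0.24,0]
  ],
  "squeeze": 20
}}

```text
clock: 9.2
position: [0.4848, -0.3613, 0.2524]
ee_rot: [0.404, -3.111, -0.002]
force: [0.2, -0.0, 0.2]
width: 0.003
```

Run:
```python
from h import *
s,p,d=grab('scene'); print(s['position'],s['width'],s['joints'].round(2),s['force'].round(1))
a=cv2.resize(p[110:230,190:330,::-1],None,fx=3,fy=3)
s,p,d=grab('top'); b=cv2.resize(p[200:320,430:570,::-1],None,fx=3,fy=3)
cv2.imwrite('pics/g1.png',np.vstack([a,b])[:,:] if 0 else np.hstack([a,b])[:, :800] if 0 else cv2.resize(np.hstack([a,b]),(800,343)))
```

```text
[ 0.48475984 -0.36126096  0.25241012] 0.0030016488722732536 [ 0.32  0.45  0.33  1.69 -0.16  1.03  2.53] [ 0.2 -0.   0.2]
```

View pics/g1.png

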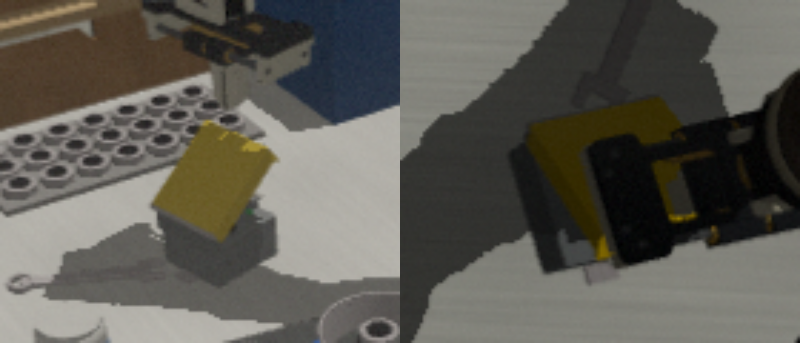

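Fingertips at (225,95) in the left crop, above the middle of the guard's front edge (205–278, 122–160). I press down in steps.

>>> {"api": "carry_out", "payload": {
  "plan": [
    [0,0,-1,0,0],
    [0,0,-2,0,0],
    [0,0,-3,0,0],
    [-0.2,-0.1,-3.7,0,0],
    [-0.4,-0.1,-4.4,0,0],
    [-0.6,-0.2,-5.1,0,0],
    [-0.8,-0.2,-5.8,0,0],
    [-1,-0.3,-6.5,0,0],
    [-1.1,-0.3,-7.2,0,0],
    [-1.2,-0.3,-7.9,0,0],
    [-1.3,-0.3,-8.5,0,0],
    [-1.3,-0.3,-8.7,0,0],
    [-1.3,-0.3,-8.7,0,0]
  ]
}}

```text
clock: 10.6
position: [0.4721, -0.3647, 0.1662]
ee_rot: [0.404, -3.112, -0.0]
force: [0.6, 0.5, 0.5]
width: 0.003
```

>>> {"api": "carry_out", "payload": {
  "plan": [
    [0,0,-0.3,0,0],
    [0,0,-0.6,0,0],
    [0,0,-0.9,0,0],
    [0,0,-1.2,0,0],
    [0,0,-1.5,0,0],
    [0,0,-1.7,0,0],
    [0,0,-1.9,0,0],
    [0,0,-2,0,0],
    [0,0,-2,0,0]
  ]
}}

```text
clock: 11.5
position: [0.4722, -0.3647, 0.1467]
ee_rot: [0.404, -3.113, -0.0]
force: [-2.2, 1.3, 6.7]
width: 0.008
```

```bash
python3 m.py | grep -A1 guard
```

```text
top guard 1507 1121 c [ 0.5298 -0.3505  0.0812] n [ 0.007 -0.003  1.   ] tilt 0.007
up [-0.918  0.396  0.007] extent [-0.05   0.068] [-0.051  0.045] top edge mid [ 0.4686 -0.3209  0.0817] bottom [ 0.5756 -0.3702  0.0808]
--
scene guard 591 445 c [ 0.5125 -0.3538  0.0812] n [-0.008  0.004  1.   ] tilt 0.008
up [ 0.9   -0.437  0.008] extent [-0.065  0.063] [-0.065  0.056] top edge mid [ 0.5672 -0.3853  0.0818] bottom [ 0.4542 -0.3255  0.0807]
```

>>> {"api": "carry_out", "payload": {
  "plan": [
    [0,0,-0.1,0,0],
    [0,0,-0.2,0,0],
    [0,0,-0.2,0,0],
    [0,0,0.5,0,0],
    [0,0,2,0,0],
    [0,0,5,0,0],
    [0,0,9,0,0],
    [0,2,12,0,0],
    [-2,6,14,0,0],
    [-4,9,15,0,0],
    [-6,12,15,0,0],
    [-8,14,15,0,0],
    [-8,14,15,0,0]
  ]
}}

```text
clock: 12.9
position: [0.3902, -0.2222, 0.2967]
ee_rot: [0.407, -3.112, -0.003]
force: [0.1, -0.5, 0.2]
width: 0.008
```

```bash
python3 m.py | grep -A1 guard; python3 pan.py
python3 - <<'E'
from h import *
s,p,d=grab('scene','s3.png'); print(s['clock'],s['force'])
E
```

```text
top guard 1566 1154 c [ 0.5296 -0.3454  0.0812] n [-0.004 -0.01   1.   ] tilt 0.011
up [0.387 0.922 0.011] extent [-0.041  0.046] [-0.052  0.054] top edge mid [ 0.5465 -0.3023  0.0818] bottom [ 0.5138 -0.383   0.0808]
--
scene guard 657 478 c [ 0.5095 -0.3563  0.0817] n [-0.001 -0.003  1.   ] tilt 0.003
up [0.267 0.964 0.003] extent [-0.061  0.062] [-0.06   0.064] top edge mid [ 0.5241 -0.2963  0.0818] bottom [ 0.4931 -0.4156  0.0815]
top 310 rim circle [ 0.4966 -0.0456] 0.0636 z by quadrant [np.float64(0.0819), np.float64(0.0832), np.float64(0.0826), np.float64(0.0828)]
scene 230 rim circle [ 0.5005 -0.0449] 0.064 z by quadrant [np.float64(0.083), np.float64(0.0823), np.float64(0.0831), np.float64(0.0817)]
13.1 [ 0.31997349 -0.37683978 -0.48656864]
```

View pics/s3.png

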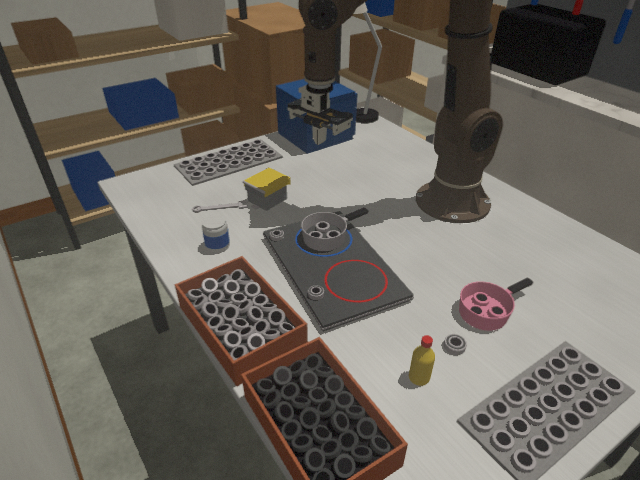

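The final scene view shows the pan at (324,232) inside the blue ring, the guard flat and shut at (267,180), everything else in place, and the arm clear.

```bash
python3 -c "
from cell import arm
print(arm.sign_off())"
```

```text
the job is handed in; nothing more can be done
None
```

The pan now stands inside the blue ring and the guard on the switch box is shut. I handed the job in at about 13 s of the allowed 48 s.

- **Pan:** I gripped the steel pan by its handle with 25 N and slid it about 200 mm at constant height, then let go. Two cameras put its centre within about 4 mm of the blue ring's centre, against 12 mm of clearance at the rim. The rim reads level to about 1–2 mm.
- **Guard:** I pressed its front edge down with shut fingertips, then lifted clear. The last force I read was about 7 N; I pressed about 2 mm further without reading it. With the arm away, its top face reads 81–82 mm above the bench. The tilt reads 0.003–0.011 rad, below the 0.03 limit, so it stayed shut.
- **Everything else:** in the last scene picture the bearings, tin, spanner, oiler and pink pan look unmoved. I checked these by eye only.
- **Disagreements:** the two cameras differ by 2–4 mm in x, about what the 2 mm calibration allows. No check failed.

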